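# Index the pump stand and wedge up the pump's front bar

## Robot

A 6-joint arm with a two-finger parallel gripper is mounted at the origin on the work surface. World frame = base frame: x ahead of the robot, y to its left, z up, the work surface at z = 0. Lengths are in m, angles in rad, forces in N, time in s.
With the tool pointing down it reaches from about 0.275 to 0.75 m from the base axis. Payload 10.2 kg.
Tool frame: the origin (TCP) lies at the centre of the arm's flange, where the gripper is bolted on; the fingertips stand 173 mm ahead of it and the grasp point (between the pads) lies env.grip_depth ahead of it (env.grip_depth is the distance from the TCP to the grasp point, in m); z points along the fingers, y is the line along which they close (so a half turn about z gives the same grasp; the last joint's range is limited). The gripper opens to 85 mm and grips with 20 to 120 N. Pads are 22 mm wide; open, the fingers measure 114 mm over their backs; the gripper's body (76 mm by 85 mm) begins 54 mm behind the grasp point. The pads swing forward as they close: fully open they stand 13 mm farther back than shut.
Start: joints at [0.942, 0.313, 1.498, -0, 1.331, -0.223], TCP at [0.207, 0.482, 0.405] pointing down, gripper open.
Joint ranges: [-2.94, 2.94], [-0.97, 2.17], [0.19, 2.56], [-1.23, 4.37], [0.02, 3.11], [-2.88, 2.88]. Speed limits (rad/s): [2.39, 2.39, 3.01, 3.14, 3.14, 3.14].

## Interface

Orientations are given as a unit quaternion [x, y, z, w].
In Python, from plant import env gives the robot as it stands. The module is installed in compiled form; this text tells all that it offers.
- The arm moves only by the tool carry_out, never from a script. Its argument "series" is one flat list of numbers, 4 for each row, row after row: the shift along the tool's x, y, z in m, then the turn about the tool's z in rad. A call has 1 to 10 rows; each row shifts and turns the commanded pose from where the row before left it, along the tool's axes as they then stand; what a row does not reach is not made up. A row lasts 1/12 s, in which the tool goes at most 41.7 mm and 7.16 degrees, less where a joint would pass 70% of its speed; a pose out of reach is approached as far as the arm can. A call is refused whole if a number of a shift passes 0.0417 or a number of a turn 0.125, either way. A call with a gripper value outside its range is refused whole. "gripper" is the finger opening in m, from 0 to 0.0854, set as the call begins (left out, the last holds). The fingers move at their own pace and stop on an object; "force" is the grip in N (left out, the last holds). Time passes only in rows, so rows that do not move let the fingers close. It gives the time, the measured TCP pose, the force, the opening and the grip force at its end, in the units of the state.
- env.state(): the state, without advancing time (a new reading comes with each control period).
- env.get_image(name): name is "scene" or "top" or "wrist"; returns (picture, depth): 400x640x3 uint8, red, green, blue; 400x640 float32, m along the optical axis (not along the pixel's ray), 0 where there is no reading.
- env.camera_params(name): a dict with "vertical_fov" (degrees; the focal length in pixels is half the picture's height over the tangent of half this angle, whatever the lens; pixels are square), "cx", "cy" (the principal point, pixels), "camera_from_world" (4x4, takes a point from world to camera coordinates). Camera axes: x right, y down, z forward; pixel columns grow to the right and rows downward; lengths in m; the calibration is good to about 2 mm. A picture is of the moment at which its call begins: read the wrist's pose just before it. camera_params takes no time and is no camera call; for the wrist camera it gives the pose at the moment of the call.
- env.sign_off(): hands the job in; it is judged then, once.
Trained networks look in the newest picture that a camera, given by its name, has taken for a name from the list of things; names that differ only in an ending like _2 or _b are one class to them, and where a whole thing is asked for, a point or a joint stands for the part that bears it (a point fixed in the world has none). Each returns a list of dicts, best first, with "confidence" (0 to 1); they miss things now and then, are a little off and sometimes report something else, mostly with a low value. They report only what shows in the picture. A call takes as long as a camera call. They do not tell look-alikes from the thing itself.
- env.trace(camera, label): "mask" (400x640 bool, what is visible of it).
- env.place_of(camera, label): "point" ([x, y, z] in m, in the coordinates of the camera as it stood for that picture, good to about 4 mm: a listed point, or the origin of a listed thing).
The state is a dict: "clock": time; "joints": joint angles; "joint_velocities": joint speeds; "joint_efforts": joint torques, N m; "tcp_pos": TCP position; "ee_rot": TCP orientation; "contact_force": force on the tool from outside, world axes, zero at the start; "moment": the same for the moment, N m; "gripper_width": finger opening in m; "finger_force": force on a finger pad.
Only numpy, scipy, OpenCV 4.12 (cv2) and the standard library are available. Lean on these libraries where they do the work, as an engineer would, in place of code of your own. Each camera call takes 0.05 s, during which the arm holds its last target. There are 200 camera calls.

## Task

Lift the red knob of the turntable's sprung plunger, turn the table clockwise (seen from above) until the plunger stands over the green-marked hole, and let it drop fully home there. Then take the orange wedge by its block and, keeping it flat on the turntable, push its thin end squarely under the middle of the yellow bar at the front of the pump's hinged plate, gently, until the bar has just lifted about 4 mm off its two black rests. Finish while still gripping the wedge there, bearing the pump up; do not hold the pump itself, and leave everything else on the bench alone.

Things in the scene. Friction and masses are not known exactly. Their poses are not given: they have to be found in the camera images.
- stand: fixed round base of the indexing turntable, 340 mm across; origin on the turntable's axis at bench height. Its x axis points from the side where the wedge goes in towards the pump's rear hinge once the table is locked; z up. Its outer index ring (radii 132 to 168 mm) is 22 mm high; a long slot in it, where the pin starts, lies 0.74 to 1.2 rad anticlockwise of the lock hole
- lock_hole (a point): mouth of the lock hole, a 13 mm wide gap in the index ring between two green marks, 10 mm deep for the pin, 22 mm above the bench; 150 mm from the turntable's axis, 105 degrees from the stand's x axis towards y
- turntable (a joint): angle of the turntable (grey disc 250 mm across, top 42 mm above the bench, with a lug that carries the plunger), rad: 0 with the plunger exactly over the lock hole, positive anticlockwise from above; starts 0.78 to 1.16, so turn it clockwise; stops at -0.25 and 1.22. Friction about 1 N at the knob; 0.01 rad of play when locked
- knob (a point): centre of the red round upright plunger knob (26 mm across, 24 mm high, over a 22 mm collar whose top is 6 mm under the knob), on the turntable's lug 150 mm from the axis, 80 mm above the bench when home, at 105 degrees + the turntable angle from the stand's x axis. It moves only up and down on the lug and with the table; its 10 mm pin has a round tip
- plunger (a joint): height of the plunger above home, m: 0 home (pin down in hole or slot), 0.010 when the pin tip just clears the ring or rides on it, 0.016 fully up (stop). A spring pulls it down with 5 to 7 N; released, it drops by itself if it is over the hole
- disc (a point): point on the turntable's axis at the height of the disc's top face (42 mm above the bench); turns with the table: its x axis points from the front bar to the rear hinge
- bar (a point): middle of the pump plate's yellow front bar: a rod 8 mm thick, 100 mm long along the turntable's y axis, 55 mm from its axis on the -x side; centre 10 mm (underside 6 mm) above the disc when down on the two black rests, between which the opening is 72 mm wide. The blue pump starts 10 mm behind the bar; its top is 94 mm above the disc
- pump_plate (a joint): tilt of the pump's plate about its rear hinge, rad: 0 down on the rests, positive with the front bar lifted; the bar is 120 mm from the hinge, so 0.0083 rad is 1 mm of lift. The pump bears on the bar with about 5 to 8 N
- wedge_grip (a point): loose orange plastic wedge, 30 mm wide: centre of its rear block (34 long, 30 wide, 40 high), 28 mm above its underside. x points to the thin end, 97 mm ahead; the ramp is 80 mm long, rising evenly from 3 mm at the tip to 16 mm. On the disc the bar starts to lift when the tip is 18 mm past the bar's middle line, then rises 1 mm per 6 mm pushed: 4 mm of lift is 43 mm past
- ferrule: bystander: bare stainless pipe ferrule, 64 mm across, 34 mm high; origin under its centre
- can_a: bystander: closed green drink can, 66 mm across, 115 mm high; origin under its centre
- can_b: bystander: a second such can; origin under its centre
- jar: bystander: small jar of grease with yellow label and white lid, 60 mm across, 75 mm high; origin under its centre
- wrench: bystander: steel wrench lying flat
- screwdriver: bystander: red-handled screwdriver lying flat
- brush: bystander: cleaning brush lying flat
Not all that is in view belongs to the job. There is more than one size of the part that bears wedge_grip; the job needs the middle-sized.

How it is judged:
On the way, in this order (a step that is already met when the one before it is completed fails the run):
1. the plunger is lifted so that its pin clears the ring (value of joint plunger above 0.0088 m), for 0.1 s.
2. the table is turned to the green-marked hole and the plunger, let go, has dropped home in it (value of joint turntable between -0.05 and 0.05 rad and value of joint plunger below 0.0025 m and contact force between the fingers and plunger below 0.5 N), for 0.2 s.
At the end, for the whole second after the job is handed in: Turntable within 0.05 rad of the lock hole, plunger within 2.5 mm of home; bar lifted 1.5 to 6.7 mm, borne by the wedge alone, which lies flat on the disc (6 mm, 0.1 rad), square (0.25 rad, 35 mm aside), still, and gripped; robot not touching the pump nor pressing the table (value of joint turntable between -0.05 and 0.05 rad and value of joint plunger below 0.0025 m and value of joint pump_plate between 0.0125 and 0.056 rad and contact force between wedge and pump_plate above 0.5 N and contact force between the fingers and wedge above 1 N and contact force between each of the arm, the fingers and pump_plate below 0.5 N and contact force between the arm and turntable below 3 N and angle between wedge_grip's own z axis and vertical below 0.1 rad and z of wedge_grip in the frame of disc below 0.034 m and angle between the x axis of wedge_grip and the x axis of disc, either way round below 0.25 rad and y of wedge_grip in the frame of disc between -0.035 and 0.035 m and linear speed of wedge below 0.01 m/s); the arm keeps its last pose, push and grip.
It fails at once if the pump's bar is heaved up more than 12 mm (value of joint pump_plate above 0.1 rad).
It fails at once if the robot pushes on the pump itself (contact force between any of the fingers, the arm and pump_plate above 8 N).
It fails at once if a bystander is disturbed (moved over 30 mm) (distance of any of ferrule, can_a, can_b, jar, wrench, screwdriver, brush from where it was at the start of the episode above 0.03 m).
It also fails if it takes over 61 s, if anything falls off the work surface, if the arm or the gripper's body presses on something with over 40 N, if the wrist force passes 120 N, or if a joint passes its speed limit or range.

## Working session

There is one attempt and no reset: what is moved stays moved. The work goes in short steps, Python scripts to look and compute and a tool call to move; the robot and the scene stay as the last step left them, time stands still between calls to the robot, and variables do not carry over. Pictures are saved under pics/ and viewed, at most 10 in all, crops included, and the job is handed in when it is done.

Besides the shell and the picture viewer there is one more tool, called after ">>>" by a JSON object that holds its "op" and its "data". carry_out: Moves the arm, as the interface text tells. Its arguments: {"type":"object","properties":{"series":{"type":"array"},"gripper":{"type":"number"},"force":{"type":"number"}},"required":["series"]}

```bash
mkdir -p pics; cat > h.py <<'E'
import numpy as np, cv2
from plant import env
from scipy.spatial.transform import Rotation as R
def world(cam,p,T=None):
    T=env.camera_params(cam)["camera_from_world"] if T is None else T
    return (np.linalg.inv(np.array(T))@np.r_[p,1])[:3]
def cloud(cam,d):
    c=env.camera_params(cam);f=d.shape[0]/2/np.tan(np.radians(c["vertical_fov"])/2)
    v,u=np.mgrid[:d.shape[0],:d.shape[1]]
    P=np.stack([(u-c["cx"])*d/f,(v-c["cy"])*d/f,d,np.ones_like(d)],-1)
    return (P@np.linalg.inv(np.array(c["camera_from_world"])).T)[...,:3]
def save(n,im): cv2.imwrite("pics/"+n+".png",np.ascontiguousarray(im[...,::-1]))
E
python3 - <<'E'
from h import *
print(env.grip_depth, env.state())
for c in("top","scene"):
    im,d=env.get_image(c);save(c+"0",im);W=cloud(c,d);np.save(c+"0.npy",W)
    for l in("stand","lock_hole","knob","disc","bar","wedge_grip","ferrule","can_a","jar","wrench","screwdriver","brush"):
        for r in env.place_of(c,l)[:4]:
            if r["confidence"]>.2: print(c,l,round(r["confidence"],2),world(c,r["point"]).round(3))
    for m in env.trace(c,"wedge_grip"):
        q=W[m["mask"]&(d>0)];print("mask",c,m["confidence"],len(q),np.median(q,0).round(3),np.percentile(q,2,0).round(3),np.percentile(q,98,0).round(3))
E
```

```text
0.1547 {'clock': 0.0, 'joints': array([ 9.41631043e-01,  3.13457815e-01,  1.49844398e+00,  1.70675397e-05,
        1.33102555e+00, -2.23420196e-01]), 'joint_velocities': array([-4.81591611e-04, -7.65981127e-04,  1.73879232e-03,  1.27343923e-05,
       -5.23815610e-04, -2.01081626e-03]), 'joint_efforts': array([-1.16257248e-03, -4.12257600e+01, -2.59740025e+01, -2.47921498e-04,
        4.12830646e-03,  2.85353565e-06]), 'tcp_pos': array([0.20721498, 0.48233311, 0.40412834]), 'ee_rot': array([ 2.01485737e-01,  9.79491221e-01, -6.04194131e-04, -2.83492643e-04]), 'contact_force': array([-0.53886283,  0.04450091, -0.61881068]), 'moment': array([ 0.06966057, -0.0318194 , -0.01122061]), 'finger_force': 0.0, 'gripper_width': 0.08555323388554034}
top stand 0.56 [ 0.617 -0.047  0.002]
top stand 0.24 [ 0.559 -0.497 -0.002]
top lock_hole 0.97 [0.609 0.102 0.02 ]
top knob 0.59 [ 0.536  0.35  -0.001]
top knob 0.52 [0.497 0.044 0.081]
top bar 0.64 [ 0.57  -0.079  0.047]
top wedge_grip 0.96 [ 0.536 -0.326  0.031]
top wedge_grip 0.93 [ 0.29  -0.538  0.04 ]
top wedge_grip 0.77 [ 0.404 -0.342  0.018]
t
[... 837 characters left out ...]
ne bar 0.91 [ 0.575 -0.079  0.052]
scene wedge_grip 0.8 [ 0.293 -0.535  0.034]
scene wedge_grip 0.57 [ 0.405 -0.339  0.021]
scene ferrule 0.91 [ 0.541  0.353 -0.003]
scene ferrule 0.49 [0.737 0.311 0.   ]
scene can_a 0.94 [0.673 0.419 0.002]
scene can_a 0.58 [ 0.737  0.309 -0.002]
scene jar 0.65 [ 0.737 -0.34  -0.002]
scene wrench 0.68 [ 0.28  -0.396  0.001]
scene screwdriver 0.65 [ 0.555 -0.494 -0.002]
scene brush 0.65 [0.284 0.371 0.002]
mask scene 0.89 358 [ 0.324 -0.547  0.017] [ 0.282 -0.612 -0.001] [ 0.403 -0.508  0.06 ]
mask scene 0.8 224 [ 0.561 -0.31   0.013] [ 0.522 -0.335  0.   ] [ 0.621 -0.285  0.042]
mask scene 0.55 879 [0.758 0.324 0.092] [0.717 0.288 0.01 ] [0.773 0.345 0.118]
```

View pics/top0.png

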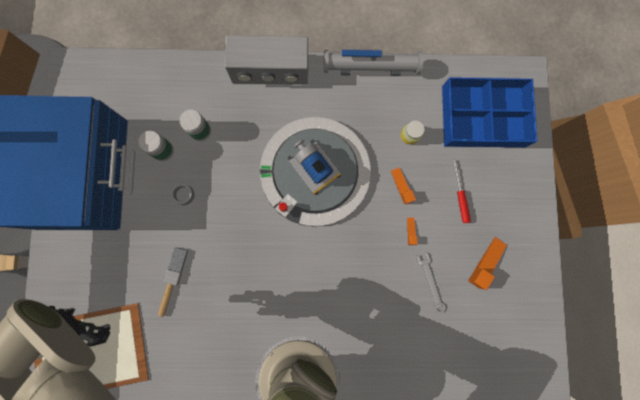

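View pics/scene0.png

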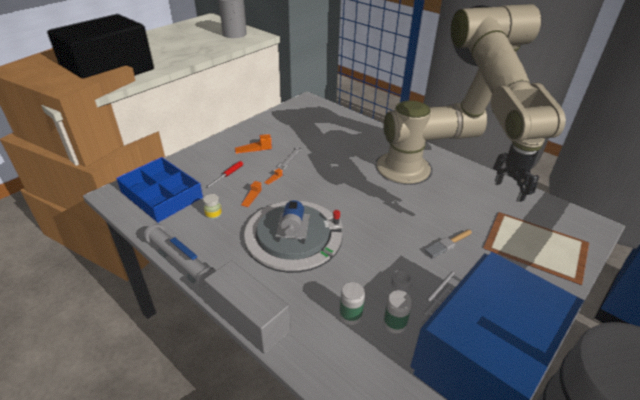

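```bash
python3 - <<'E'
from h import *
im=cv2.imread("pics/top0.png");W=np.load("top0.npy");h=cv2.cvtColor(im,cv2.COLOR_BGR2HSV)
o=(h[...,0]>4)&(h[...,0]<18)&(h[...,1]>120)&(h[...,2]>90)
# middle wedge
for nm,(x0,x1,y0,y1) in dict(mid=(.49,.65,-.37,-.26),small=(.37,.5,-.37,-.31)).items():
    m=o&(W[...,0]>x0)&(W[...,0]<x1)&(W[...,1]>y0)&(W[...,1]<y1)&(W[...,2]>.004)
    q=W[m];t=q[q[:,2]>q[:,2].max()-.006];print(nm,len(q),q.min(0),q.max(0),'blk',t.mean(0),cv2.minAreaRect(t[:,:2].astype(np.float32)*1000),cv2.minAreaRect(q[:,:2].astype(np.float32)*1000))
r=((h[...,0]<4)|(h[...,0]>174))&(h[...,1]>140)&(W[...,0]>.44)&(W[...,0]<.56)&(W[...,1]>-.02)&(W[...,1]<.12)&(W[...,2]>.05)
q=W[r];print('knob',len(q),np.median(q,0),cv2.minEnclosingCircle(q[q[:,2]>.085][:,:2].astype(np.float32)*1000))
c=np.array([.616,-.047]);L=np.array([.6095,.104]);k=np.array([.496,.044])
a=lambda v:np.arctan2(v[1],v[0])
print('lock ang',a(L-c),'knob',a(k-c),'table',a(k-c)-a(L-c),'stand x',a(L-c)-np.radians(105))
E
```

```text
mid 359 [ 0.51660447 -0.3457575   0.00406932] [ 0.62701256 -0.28479904  0.04535525] blk [ 0.53535657 -0.3280597   0.04150232] ((536.3211669921875, -327.649658203125), (33.204410552978516, 28.37282371520996), 21.931211471557617) ((572.2632446289062, -315.24676513671875), (110.46372985839844, 31.40133285522461), 21.140727996826172)
small 191 [ 0.39277091 -0.3519829   0.00405748] [ 0.46613326 -0.3285456   0.03385525] blk [ 0.40542776 -0.33988779  0.03053395] ((404.62115478515625, -340.2270812988281), (22.34784698486328, 23.751399993896484), 89.79293060302734) ((429.48980712890625, -340.33465576171875), (73.26839447021484, 23.372211456298828), 0.6850548982620239)
knob 56 [0.4950153  0.04571561 0.09233596] ((496.05609130859375, 44.80052947998047), 11.966445922851562)
lock ang 1.613816125791233 knob 2.4927795097682117 table 0.8789633839769788 stand x -0.21877958880281323
```

The top view shows the turntable at pixel (315,170), the red knob at (283,207) and the green marks at (266,171). The three orange wedges are at (403,186) for the middle one, (412,231) for the small one and (488,263) for the large one. I'm moving above the knob.

>>> {"op": "carry_out", "data": {"series": [0,0,0,0.12,0,0,0,0.12,-0.036,-0.0125,0.005,0,-0.036,-0.0125,0.005,0,-0.036,-0.0125,0.005,0,-0.036,-0.0125,0.005,0,-0.036,-0.0125,0.005,0,-0.036,-0.0125,0.005,0,-0.036,-0.0125,0.005,0,-0.036,-0.0125,0.005,0], "gripper": 0.06}}

```text
clock: 2.23
tcp_pos: [0.3777, 0.2275, 0.3647]
ee_rot: [0.317, 0.948, 0.0, 0.0]
contact_force: [1.5, 0.5, 0.1]
gripper_width: 0.0598
finger_force: 0.0
```

>>> {"op": "carry_out", "data": {"series": [-0.036,-0.0125,0.005,0,-0.036,-0.0125,0.005,0,-0.036,-0.0125,0.005,0,-0.036,-0.0125,0.005,0,-0.036,-0.0125,0.005,0,0,0,0,0,0,0,0,0]}}

```text
clock: 2.82
tcp_pos: [0.4838, 0.0696, 0.3392]
ee_rot: [0.319, 0.948, -0.0, -0.0]
contact_force: [-0.2, 0.8, -0.1]
gripper_width: 0.0599
finger_force: 0.0
```

```bash
cat >> h.py <<'E'
def goto(x,y,z,yaw,show=True):
    """turn first, then tool-axis shift, to bring grasp point to xyz with finger line (tool y) at yaw"""
    s=env.state();Rm=R.from_quat(s["ee_rot"]).as_matrix();g=s["tcp_pos"]+Rm[:,2]*env.grip_depth
    yw=np.arctan2(Rm[1,1],Rm[0,1]);t=(yw-yaw+np.pi/2)%np.pi-np.pi/2
    M=(R.from_quat(s["ee_rot"])*R.from_rotvec([0,0,t])).as_matrix()
    print("t",round(s["clock"],2),"grasp",g.round(4),"yaw_y",round(yw,3),"turn",round(t,3),"shift",(M.T@(np.array([x,y,z])-g)).round(4),"w",round(s["gripper_width"],4),"F",s["contact_force"].round(1),"q",s["joints"].round(2))
def red(cam):
    im,d=env.get_image(cam);W=cloud(cam,d);h=cv2.cvtColor(im,cv2.COLOR_RGB2HSV)
    r=((h[...,0]<5)|(h[...,0]>172))&(h[...,1]>130)&(W[...,2]>.07)&(W[...,2]<.12)&(d>0)
    q=W[r];z=np.percentile(q[:,2],90);t=q[abs(q[:,2]-z)<.004]
    return im,len(q),z,cv2.minEnclosingCircle(t[:,:2].astype(np.float32)),t.mean(0)
E
python3 - <<'E'
from h import *
im,n,z,c,m=red("wrist");save("w1",im);print(n,z,c,m)
for l in("knob","lock_hole","disc","stand"):
    for r in env.place_of("wrist",l)[:2]: print(l,round(r["confidence"],2),world("wrist",r["point"]).round(4))
goto(*m[:2],.081,.922)
E
```

```text
1101 0.09256491526278257 ((0.4957520067691803, 0.04843537136912346), 0.012591970153152943) [0.49549544 0.04898643 0.09168587]
knob 0.64 [0.4965 0.0497 0.0805]
lock_hole 0.73 [0.6076 0.1076 0.0224]
disc 0.27 [ 0.6164 -0.0415 -0.0014]
stand 0.85 [ 0.6189 -0.0397 -0.    ]
t 3.07 grasp [0.4828 0.0719 0.1853] yaw_y 0.927 turn 0.005 shift [-0.0239 -0.0107  0.1043] w 0.0598 F [ 0.9 -0.2 -0.3] q [-0.09  0.3   1.7   0.    1.15 -1.02]
```

View pics/w1.png

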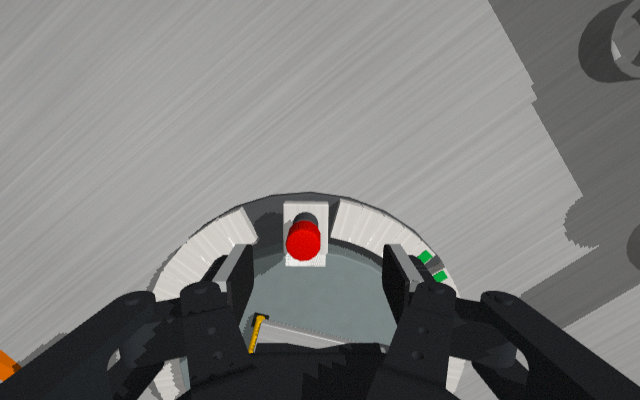

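The wrist view shows the knob at (303,240), slightly ahead of and between the fingers, and the green marks at (432,266). I'm going down on it.

>>> {"op": "carry_out", "data": {"series": [-0.012,-0.005,0.01,0,-0.012,-0.005,0.015,0,0,0,0.02,0,0,0,0.02,0,0,0,0.02,0,0,0,0.012,0,0,0,0.007,0,0,0,0,0,0,0,0,0]}}

```text
clock: 3.82
tcp_pos: [0.4965, 0.0484, 0.2358]
ee_rot: [0.317, 0.948, 0.0, 0.0]
contact_force: [0.1, -0.6, 0.7]
gripper_width: 0.0596
finger_force: 0.0
```

>>> {"op": "carry_out", "data": {"series": [0,0,0,0,0,0,0,0,0,0,0,0,0,0,0,0,0,0,0,0,0,0,0,0], "gripper": 0.015, "force": 40}}

```text
clock: 4.32
tcp_pos: [0.4966, 0.0485, 0.2365]
ee_rot: [0.317, 0.948, 0.0, 0.001]
contact_force: [-0.8, 0.5, 6.2]
gripper_width: 0.0248
finger_force: 39.1
```

```bash
python3 - <<'E'
from h import *
im,n,z,c,m=red("wrist");print(n,z,c,m)
goto(.4955,.047,.095,.922)
E
```

```text
3762 0.09217799137303163 ((0.497813880443573, 0.048792362213134766), 0.013068231754004955) [0.49686646 0.04929189 0.0913265 ]
t 4.37 grasp [0.4968 0.0485 0.0818] yaw_y 0.925 turn 0.003 shift [ 0.0001 -0.002  -0.0132] w 0.0249 F [-1.6  0.4  7. ] q [-0.14  0.46  1.77  0.    0.91 -1.06]
```

>>> {"op": "carry_out", "data": {"series": [0,0,-0.004,0,0,0,-0.005,0,0,0,-0.004,0,0,0,0,0,0,0,0,0,0,0,0,0]}}

```text
clock: 4.87
tcp_pos: [0.4965, 0.0484, 0.2486]
ee_rot: [0.317, 0.948, -0.0, 0.0]
contact_force: [4.8, -1.9, -7.7]
gripper_width: 0.0249
finger_force: 39.7
```

```bash
python3 - <<'E'
from h import *
im,n,z,c,m=red("wrist");print(n,z,c,m)
goto(.4955,.047,.095,.922)
k=env.state()["tcp_pos"][:2]; L=np.array([.609,.1045])
for c in([.616,-.047],[.618,-.042]):
    v=k-c;l=L-c;print(np.hypot(*v),np.hypot(*l),np.arctan2(*v[::-1])-np.arctan2(*l[::-1]))
# exact circle centre from knob & lock hole, both 150 from the axis
d=L-k;h=np.sqrt(.15**2-d@d/4);C=(L+k)/2+h*np.array([d[1],-d[0]])/np.hypot(*d);print(C,2*np.arcsin(np.hypot(*d)/.3))
E
```

```text
3773 0.10412755188830655 ((0.49755990505218506, 0.04867643490433693), 0.013091620057821274) [0.49663475 0.049096   0.10328467]
t 4.92 grasp [0.4965 0.0484 0.0938] yaw_y 0.925 turn 0.003 shift [-0.     -0.0017 -0.0012] w 0.0245 F [ 3.5 -1.9 -6.8] q [-0.14  0.44  1.76 -0.    0.94 -1.06]
0.15295471211571424 0.15166162995299767 0.851079523577899
0.1514868954873939 0.1467761901672066 0.869934837047281
[ 0.61346941 -0.0454334 ] 0.8650907944033173
```

>>> {"op": "carry_out", "data": {"series": [-0.0004,0.0108,0,0.072,-0.0004,0.0108,0,0.072,-0.0004,0.0108,0,0.072,-0.0004,0.0108,0,0.072,-0.0004,0.0108,0,0.072,-0.0004,0.0108,0,0.072,-0.0004,0.0108,0,0.072,-0.0004,0.0108,0,0.072,0,0,0,0,0,0,0,0]}}

```text
clock: 5.75
tcp_pos: [0.5657, 0.0981, 0.2483]
ee_rot: [0.574, 0.819, -0.001, 0.001]
contact_force: [6.3, -10.3, -8.0]
gripper_width: 0.0249
finger_force: 40.5
```

```bash
python3 - <<'E'
from h import *
im,n,z,c,m=red("wrist");save("w2",im);print(n,z,c,m)
for cam in("wrist","top"):
  if cam=="top": env.get_image("top")
  for l in("knob","lock_hole","disc"):
    for r in env.place_of(cam,l)[:2]: print(cam,l,round(r["confidence"],2),world(cam,r["point"]).round(4))
goto(.609,.1045,.095,.925-.865)
E
```

```text
3793 0.10380362670454825 ((0.5666308999061584, 0.0970379039645195), 0.01298278197646141) [0.56604522 0.09809351 0.10294571]
wrist knob 0.73 [0.5667 0.0986 0.0922]
wrist lock_hole 0.62 [0.6086 0.1068 0.02  ]
top knob 0.41 [ 0.7364  0.3148 -0.0015]
top disc 0.86 [ 0.6174 -0.0452  0.0426]
t 6.15 grasp [0.5656 0.0975 0.0938] yaw_y 0.349 turn 0.289 shift [ 0.0044  0.0438 -0.0012] w 0.0242 F [ 7.1 -9.9 -6.6] q [-0.03  0.58  1.53 -0.    1.03 -0.38]
```

View pics/w2.png

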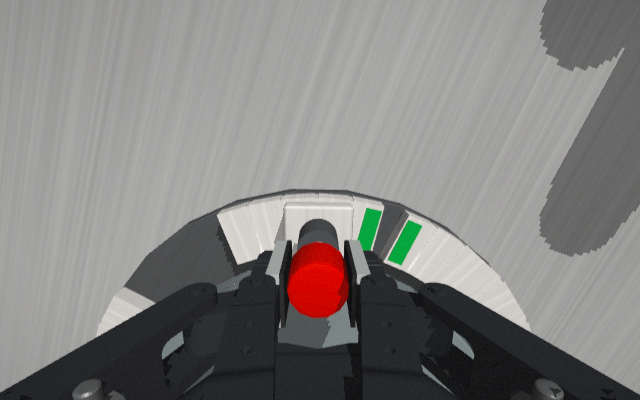

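The wrist view shows the knob lifted between the pads at (318,280). The hole between the green marks, at (388,232), is about 0.29 rad further clockwise.

>>> {"op": "carry_out", "data": {"series": [-0.001,0.0108,0,0.072,-0.001,0.0108,0,0.072,-0.001,0.0108,0,0.072,-0.0008,0.0108,0,0.073,0,0,0,0,0,0,0,0]}}

```text
clock: 6.65
tcp_pos: [0.6079, 0.1055, 0.2478]
ee_rot: [0.685, 0.728, -0.001, -0.0]
contact_force: [3.5, -4.1, -7.2]
gripper_width: 0.0244
finger_force: 41.0
```

```bash
python3 - <<'E'
from h import *
im,n,z,c,m=red("wrist");save("w3",im);print(n,z,c,m)
for l in("knob","lock_hole","disc"):
    for r in env.place_of("wrist",l)[:2]: print(l,round(r["confidence"],2),world("wrist",r["point"]).round(4))
goto(.609,.1045,.095,.06)
E
```

```text
3792 0.10339468518660133 ((0.6079071164131165, 0.10510631650686264), 0.01318520586937666) [0.60790586 0.10617637 0.10254478]
knob 0.87 [0.6057 0.1066 0.0934]
lock_hole 0.76 [0.6087 0.1073 0.0205]
t 6.85 grasp [0.6074 0.1054 0.0936] yaw_y 0.061 turn 0.001 shift [-0.001   0.0015 -0.0014] w 0.025 F [ 3.2 -3.9 -7.2] q [-0.02  0.66  1.38 -0.    1.1  -0.08]
```

View pics/w3.png

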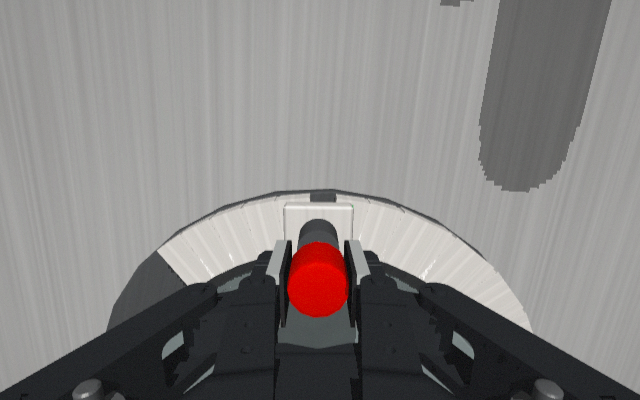

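The wrist view shows the lug almost over the hole. The hole's outer end is at (323,197) and the lug centre at x=318, so about 2 mm remains. I'll nudge it and lower.

>>> {"op": "carry_out", "data": {"series": [-0.0005,0.002,0,0.013,0,0,0,0,0,0,0.003,0,0,0,0.003,0,0,0,0.003,0,0,0,0,0,0,0,0,0]}}

```text
clock: 7.43
tcp_pos: [0.6097, 0.1054, 0.2395]
ee_rot: [0.69, 0.724, -0.0, -0.0]
contact_force: [2.9, -1.6, -5.5]
gripper_width: 0.025
finger_force: 41.1
```

The force is still only the spring's, and the pin is about 7 mm down in the hole. I'm lowering the rest, releasing and rising.

>>> {"op": "carry_out", "data": {"series": [0,0,0.003,0,0,0,0,0]}}

```text
clock: 7.6
tcp_pos: [0.6098, 0.1054, 0.2367]
ee_rot: [0.69, 0.723, 0.0, 0.0]
contact_force: [2.9, -1.2, -4.6]
gripper_width: 0.025
finger_force: 41.4
```

>>> {"op": "carry_out", "data": {"series": [0,0,0,0,0,0,0,0,0,0,0,0,0,0,0,0,0,0,0,0,0,0,-0.02,0,0,0,-0.04,0,0,0,-0.04,0,0,0,-0.02,0,0,0,0,0], "gripper": 0.06}}

```text
clock: 8.43
tcp_pos: [0.61, 0.1055, 0.3624]
ee_rot: [0.69, 0.724, 0.003, 0.003]
contact_force: [-0.1, -0.4, 0.0]
gripper_width: 0.0603
finger_force: 0.0
```

```bash
python3 - <<'E'
from h import *
im,n,z,c,m=red("wrist");print('wrist',n,z,c,m)
im,n,z,c,m=red("top");print('top',n,z,c,m);W=cloud("top",env.get_image("top")[1])
for l in("knob","disc","stand","bar"):
    for r in env.place_of("top",l)[:2]: print(l,round(r["confidence"],2),world("top",r["point"]).round(4))
im,d=env.get_image("scene")
for l in("knob","disc","stand","bar"):
    for r in env.place_of("scene",l)[:1]: print('scene',l,round(r["confidence"],2),world("scene",r["point"]).round(4))
goto(.5355,-.328,.16,.375-np.pi/2)
E
```

```text
wrist 907 0.08916250979880774 ((0.6089644432067871, 0.1052865982055664), 0.012692620977759361) [0.60890809 0.10581351 0.08821341]Traceback (most recent call last):
  File "<stdin>", line 3, in <module>
  File "h.py", line 22, in red
    q=W[r];z=np.percentile(q[:,2],90);t=q[abs(q[:,2]-z)<.004]
             ~~~~~~~~~~~~~^^^^^^^^^^^
    return _quantile_unchecked(
        a, q, axis, out, overwrite_input, method, keepdims, weights)
    return _ureduce(a,
                    func=_quantile_ureduce_func,
    ...<5 lines>...
                    overwrite_input=overwrite_input,
                    method=method)
    r = func(a, **kwargs)
    result = _quantile(arr,
                       quantiles=q,
    ...<2 lines>...
                       out=out,
                       weights=wgt)
    slices_having_nans = np.isnan(arr[-1, ...])
                                  ~~~^^^^^^^^^
IndexError: index -1 is out of bounds for axis 0 with size 0
```

>>> {"op": "carry_out", "data": {"series": [0,0,0,0.124,0,0,0,0.124,0,0,0,0.124,0,0,0,0.124,0,0,0,0.124,0,0,0,0.124,0,0,0,0.124,0,0,0,0.124,0,0,0,0.124,0,0,0,0.124], "gripper": 0.07}}

```text
clock: 9.37
tcp_pos: [0.6096, 0.1053, 0.3548]
ee_rot: [0.983, 0.185, -0.002, -0.0]
contact_force: [-0.5, -0.1, 0.1]
gripper_width: 0.0704
finger_force: 0.0
```

```bash
python3 - <<'E'
from h import *
goto(.5355,-.328,.16,.375-np.pi/2)
E
```

```text
t 9.37 grasp [0.6091 0.1054 0.2001] yaw_y -1.199 turn -0.003 shift [-0.2271  0.3763  0.0403] w 0.0704 F [-0.5 -0.1  0.1] q [-0.02  0.56  1.26  0.    1.32  1.18]
```

>>> {"op": "carry_out", "data": {"series": [-0.019,0.0313,0,0,-0.019,0.0313,0,0,-0.019,0.0313,0,0,-0.019,0.0313,0,0,-0.019,0.0313,0,0,-0.019,0.0313,0,0,-0.019,0.0313,0,0,-0.019,0.0313,0,0,-0.019,0.0313,0,0,-0.019,0.0313,0,0]}}

```text
clock: 10.2
tcp_pos: [0.5479, -0.2573, 0.355]
ee_rot: [0.982, 0.188, -0.001, -0.001]
contact_force: [0.6, -0.0, 0.2]
gripper_width: 0.0702
finger_force: 0.0
```

>>> {"op": "carry_out", "data": {"series": [-0.019,0.0313,0.01,0,-0.018,0.0313,0.015,0,0,0,0.01,0,0,0,0.005,0,0,0,0,0,0,0,0,0]}}

```text
clock: 10.7
tcp_pos: [0.5377, -0.3264, 0.3164]
ee_rot: [0.982, 0.188, -0.0, -0.001]
contact_force: [-0.1, -0.0, 0.8]
gripper_width: 0.0701
finger_force: 0.0
```

```bash
cat >> h.py <<'E'
def wedge(cam):
    im,d=env.get_image(cam);W=cloud(cam,d);h=cv2.cvtColor(im,cv2.COLOR_RGB2HSV)
    o=(h[...,0]>4)&(h[...,0]<18)&(h[...,1]>120)&(h[...,2]>60)&(d>0)&(W[...,0]>.49)&(W[...,0]<.65)&(W[...,1]>-.37)&(W[...,1]<-.26)&(W[...,2]>.004)
    q=W[o];t=q[abs(q[:,2]-.04)<.004]
    print(cam,len(q),'blk',t.mean(0).round(4),cv2.minAreaRect(t[:,:2].astype(np.float32)*1000),'all',cv2.minAreaRect(q[:,:2].astype(np.float32)*1000))
    return im
E
python3 - <<'E'
from h import *
im,n,z,c,m=red("top");print('top knob',n,z,c,m)
for l in("knob","disc","stand","bar"):
    for r in env.place_of("top",l)[:2]: print(l,round(r["confidence"],2),world("top",r["point"]).round(4))
env.get_image("scene")
for l in("knob","disc","stand","bar","lock_hole"):
    for r in env.place_of("scene",l)[:1]: print('scene',l,round(r["confidence"],2),world("scene",r["point"]).round(4))
save("w4",wedge("wrist"))
for r in env.place_of("wrist","wedge_grip")[:1]: print(r["confidence"],world("wrist",r["point"]))
goto(.5355,-.328,.028,.375-np.pi/2)
E
```

```text
top knob 59 0.09418818185351005 ((0.6088293790817261, 0.10347992926836014), 0.01144278421998024) [0.60901521 0.10299112 0.0926914 ]
knob 0.66 [0.6124 0.1026 0.0793]
disc 0.61 [ 0.6141 -0.0476  0.0427]
disc 0.5 [ 7.325e-01 -3.387e-01 -2.000e-04]
stand 0.87 [ 0.614  -0.0494  0.0042]
bar 0.69 [ 0.5631 -0.0323  0.0465]
scene knob 0.64 [0.6106 0.1037 0.0812]
scene disc 0.92 [ 0.6149 -0.0443  0.0429]
scene stand 0.65 [ 0.6136 -0.0465 -0.001 ]
scene bar 0.59 [ 0.564  -0.0328  0.0496]
scene lock_hole 0.9 [0.6113 0.1057 0.0256]
wrist 4892 blk [ 0.5374 -0.3266  0.0395] ((537.1716918945312, -326.960693359375), (33.51136016845703, 29.530685424804688), 20.995372772216797) all ((574.2782592773438, -313.00750732421875), (112.82284545898438, 30.110668182373047), 20.723148345947266)
0.93 [ 0.401919   -0.3397475   0.02368941]
t 11.35 grasp [ 0.5373 -0.3274  0.162 ] yaw_y -1.193 turn 0.003 shift [-1.90e-03 -1.00e-04  1.34e-01] w 0.07 F [ 0.2 -0.1  0.6] q [-0.73  0.61  1.27 -0.    1.25  0.46]
```

View pics/w4.png

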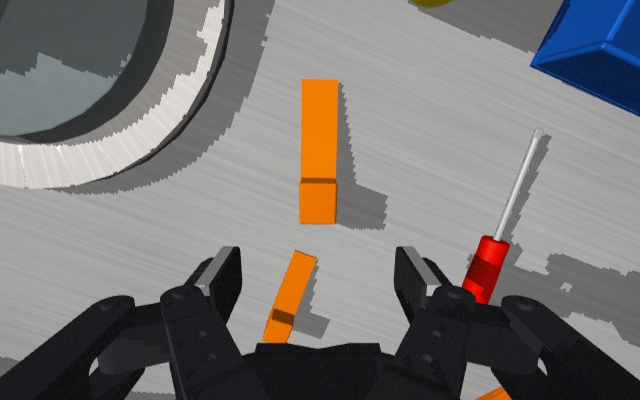

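The wrist view shows the middle wedge square between the fingers, block at (318,202) and tip pointing away. The small wedge at (290,297) and the screwdriver are clear of the fingers. I'm descending.

>>> {"op": "carry_out", "data": {"series": [0,0,0.02,0.012,0,0,0.025,0,0,0,0.025,0,0,0,0.025,0,0,0,0.02,0,0,0,0.012,0,0,0,0.006,0,0,0,0,0]}}

```text
clock: 12.02
tcp_pos: [0.5372, -0.3275, 0.183]
ee_rot: [0.983, 0.182, -0.0, -0.001]
contact_force: [-0.7, 0.6, 0.4]
gripper_width: 0.0698
finger_force: 0.0
```

>>> {"op": "carry_out", "data": {"series": [0,0,0,0,0,0,0,0,0,0,0,0,0,0,0,0,0,0,0,0,0,0,0,0], "gripper": 0.015, "force": 60}}

```text
clock: 12.52
tcp_pos: [0.5376, -0.3277, 0.185]
ee_rot: [0.983, 0.182, 0.001, 0.001]
contact_force: [-0.4, 0.5, 7.3]
gripper_width: 0.0289
finger_force: 60.7
```

>>> {"op": "carry_out", "data": {"series": [0,0,-0.01,0,0,0,-0.03,0,0,0,-0.03,0,0,0,-0.02,0,0,0,0,0,0,0,0,0]}}

```text
clock: 13.02
tcp_pos: [0.5373, -0.3274, 0.2746]
ee_rot: [0.983, 0.182, 0.0, 0.001]
contact_force: [-0.5, -0.6, -2.8]
gripper_width: 0.0289
finger_force: 59.8
```

```bash
python3 - <<'E'
from h import *
c=np.array([.6145,-.0465]);k=np.array([.6095,.1035])
al=np.arctan2(*(k-c)[::-1])-np.radians(105);x=np.array([np.cos(al),np.sin(al)]);print(al,"bar",c-.055*x)
s=c-.055*x-(.097+.02)*x
print(s);goto(*s,.14,al-np.pi/2)
im,d=env.get_image("wrist");W=cloud("wrist",d);h=cv2.cvtColor(im,cv2.COLOR_RGB2HSV);save("w5",im)
st=env.state();o=(h[...,0]>4)&(h[...,0]<18)&(h[...,1]>120)&(h[...,2]>60)&(d>0)&(W[...,2]>.06)
q=W[o];print(len(q),q.min(0),q.max(0),cv2.minAreaRect(q[:,:2].astype(np.float32)*1000))
T=R.from_quat(st["ee_rot"]).as_matrix();g=(q-st["tcp_pos"])@T
print("tool frame",g.min(0),g.max(0))
tip=g[g[:,0]>np.percentile(g[:,0],97)] ;print(tip.mean(0)); b=g[g[:,0]<np.percentile(g[:,0],3)];print(b.mean(0))
E
```

```text
-0.22847839192090236 bar [ 0.56092933 -0.03404274]
[ 0.44696991 -0.00754274]
t 13.02 grasp [ 0.5374 -0.3275  0.1199] yaw_y -1.205 turn 0.594 shift [-0.1606 -0.2912 -0.0205] w 0.0289 F [-0.5 -0.6 -2.8] q [-0.73  0.66  1.32 -0.    1.16  0.47]
19548 [ 0.51578885 -0.34601619  0.08855419] [ 0.63141646 -0.27860496  0.17332083] ((573.2123413085938, -312.19970703125), (113.81951904296875, 31.377168655395508), 20.417247772216797)
tool frame [-0.01772636 -0.01714727  0.0998081 ] [0.09606251 0.01456424 0.18452727]
[ 0.0942837  -0.00045006  0.18221945]
[-0.01489671 -0.00041489  0.14558468]
```

>>> {"op": "carry_out", "data": {"series": [0,0,-0.004,0.119,0,0,-0.004,0.119,0,0,-0.004,0.119,0,0,-0.004,0.119,0,0,-0.004,0.118,-0.032,0,0,0,-0.032,0,0,0,-0.032,0,0,0,-0.032,0,0,0,-0.032,0,0,0]}}

```text
clock: 13.9
tcp_pos: [0.3798, -0.2903, 0.2921]
ee_rot: [0.994, -0.114, -0.001, -0.001]
contact_force: [-0.6, -1.2, -1.2]
gripper_width: 0.0289
finger_force: 59.7
```

>>> {"op": "carry_out", "data": {"series": [0,-0.0364,0,0,0,-0.0364,0,0,0,-0.0364,0,0,0,-0.0364,0,0,0,-0.0364,0,0,0,-0.0364,0,0,0,-0.0364,0,0,0,-0.036,0,0,0,0,0,0,0,0,0,0]}}

```text
clock: 14.73
tcp_pos: [0.447, -0.0065, 0.2925]
ee_rot: [0.994, -0.112, -0.001, -0.0]
contact_force: [0.5, -0.7, -2.1]
gripper_width: 0.0293
finger_force: 60.0
```

```bash
cat > b.py <<'E'
from h import *
im,d=env.get_image("wrist");W=cloud("wrist",d);h=cv2.cvtColor(im,cv2.COLOR_RGB2HSV)
s=env.state();T=R.from_quat(s["ee_rot"]).as_matrix()
y=(h[...,0]>20)&(h[...,0]<33)&(h[...,1]>120)&(h[...,2]>60)&(d>0)&(W[...,2]>.035)&(W[...,2]<.075)&(np.hypot(W[...,0]-.561,W[...,1]+.034)<.07)
q=W[y];g=(q-s["tcp_pos"])@T
r=cv2.minAreaRect(g[:,:2].astype(np.float32)*1000);print("bar in tool mm",len(q),r,"top z",np.percentile(q[:,2],[50,95]).round(4),"world",q.mean(0).round(4))
p=np.polyfit(g[:,1],g[:,0],1);print("bar x at y=0",p[1].round(4),"slope",p[0].round(3),"y mid",(np.percentile(g[:,1],[1,99])).round(4),g[:,1].mean())
goto(.447,-.0075,.0715,-.2285-np.pi/2)
E
python3 - <<'E'
from b import *
save("w6",im)
env.get_image("scene")
for l in("knob","disc","bar","wedge_grip"):
    for r in env.place_of("scene",l)[:2]: print('scene',l,round(r["confidence"],2),world("scene",r["point"]).round(4))
E
```

```text
bar in tool mm 1971 ((116.9543228149414, 1.7001686096191406), (103.69577026367188, 8.772444725036621), 88.0352554321289) top z [0.0554 0.0569] world [ 0.5602 -0.0337  0.0552]
bar x at y=0 0.1168 slope -0.0 y mid [-0.0491  0.0488] -0.00010635083107495181
t 14.78 grasp [ 0.4466 -0.0076  0.138 ] yaw_y -1.798 turn 0.002 shift [ 0.0005 -0.0002  0.0665] w 0.0294 F [-0.9 -0.3 -1.2] q [-0.28  0.28  1.87 -0.    1.    1.52]
scene knob 0.7 [ 0.6733  0.4224 -0.0011]
scene knob 0.54 [0.6095 0.1041 0.0831]
scene disc 0.63 [ 0.6135 -0.0441  0.0441]
scene bar 0.83 [ 0.5648 -0.0334  0.0496]
scene wedge_grip 0.93 [ 0.2964 -0.5353  0.0358]
scene wedge_grip 0.72 [ 0.4443 -0.0087  0.1405]
```

View pics/w6.png

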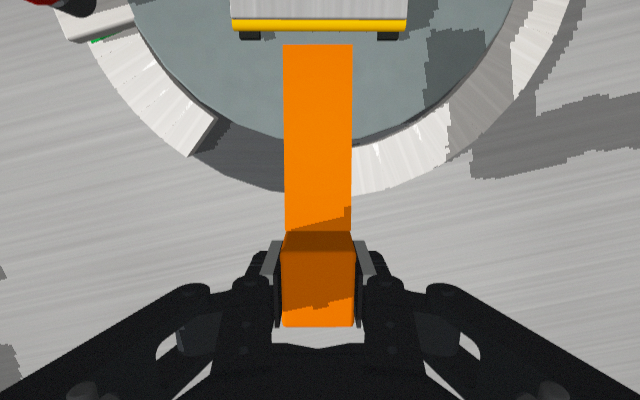

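The wrist view shows the wedge (tip at (318,45)) centred on the yellow bar (mid (318,25), rests at x=250 and 391) and square to it. I'm lowering it onto the disc.

>>> {"op": "carry_out", "data": {"series": [0,0,0.015,0,0,0,0.02,0,0,0,0.015,0,0,0,0.008,0,0,0,0.004,0,0,0,0.002,0,0,0,0,0,0,0,0,0]}}

```text
clock: 15.7
tcp_pos: [0.4474, -0.0082, 0.2303]
ee_rot: [0.993, -0.114, 0.001, 0.0]
contact_force: [0.4, -1.0, -1.1]
gripper_width: 0.0292
finger_force: 60.0
```

>>> {"op": "carry_out", "data": {"series": [0,0,0.001,0,0,0,0,0,0,0,0,0]}}

```text
clock: 15.95
tcp_pos: [0.4473, -0.008, 0.229]
ee_rot: [0.994, -0.114, 0.0, 0.0]
contact_force: [1.0, -1.0, -1.0]
gripper_width: 0.029
finger_force: 60.0
```

```bash
python3 b.py
```

```text
Traceback (most recent call last):
  File "b.py", line 6, in <module>
    r=cv2.minAreaRect(g[:,:2].astype(np.float32)*1000);print("bar in tool mm",len(q),r,"top z",np.percentile(q[:,2],[50,95]).round(4),"world",q.mean(0).round(4))
                                                                                               ~~~~~~~~~~~~~^^^^^^^^^^^^^^^^
IndexError: index -1 is out of bounds for axis 0 with size 0
```

>>> {"op": "carry_out", "data": {"series": [0,0,0.001,0,0,0,0,0,0,0,0,0]}}

```text
clock: 16.25
tcp_pos: [0.4472, -0.008, 0.2277]
ee_rot: [0.993, -0.114, -0.0, -0.0]
contact_force: [-0.5, 0.7, -2.0]
gripper_width: 0.0291
finger_force: 60.0
```

>>> {"op": "carry_out", "data": {"series": [0,0,0.001,0,0,0,0,0,0,0,0,0]}}

```text
clock: 16.5
tcp_pos: [0.4473, -0.008, 0.2269]
ee_rot: [0.994, -0.114, 0.0, 0.0]
contact_force: [-1.3, 0.1, 3.0]
gripper_width: 0.0289
finger_force: 60.7
```

The wedge has touched the disc at about 4 N. I'm pushing it in.

>>> {"op": "carry_out", "data": {"series": [0.003,0,0,0,0.005,0,0,0,0.005,0,0,0,0.005,0,0,0,0.005,0,0,0,0.004,0,0,0,0.003,0,0,0,0.003,0,0,0,0,0,0,0,0,0,0,0]}}

```text
clock: 17.33
tcp_pos: [0.4796, -0.0155, 0.227]
ee_rot: [0.994, -0.114, 0.0, 0.0]
contact_force: [-0.8, 0.6, 4.3]
gripper_width: 0.0289
finger_force: 60.8
```

>>> {"op": "carry_out", "data": {"series": [0.002,0,0,0,0.002,0,0,0,0.002,0,0,0,0.002,0,0,0,0.002,0,0,0,0.002,0,0,0,0.002,0,0,0,0,0,0,0,0,0,0,0]}}

```text
clock: 18.08
tcp_pos: [0.4905, -0.0176, 0.2269]
ee_rot: [0.994, -0.113, -0.006, -0.001]
contact_force: [-30.6, 5.0, 29.5]
gripper_width: 0.0293
finger_force: 64.2
```

```bash
cat > c.py <<'E'
from h import *
for cam in("scene","top"):
    im,d=env.get_image(cam);W=cloud(cam,d);h=cv2.cvtColor(im,cv2.COLOR_RGB2HSV)
    y=(h[...,0]>20)&(h[...,0]<33)&(h[...,1]>100)&(h[...,2]>60)&(d>0)&(W[...,2]>.03)&(W[...,2]<.085)&(np.hypot(W[...,0]-.561,W[...,1]+.034)<.07)
    q=W[y];print(cam,len(q),q.size and np.percentile(q[:,2],[10,50,95]).round(4))
    for l in("bar","wedge_grip","knob","disc"):
        for r in env.place_of(cam,l)[:3]:
            p=world(cam,r["point"])
            if abs(p[1])<.15: print(cam,l,round(r["confidence"],2),p.round(4))
goto(.5115,-.0225,.0715,-.2285-np.pi/2)
if __name__=="__main__": env.get_image("scene")
E
python3 c.py
```

```text
scene 0 0
scene bar 0.57 [ 0.5649 -0.0327  0.0487]
scene wedge_grip 0.62 [ 0.488  -0.0156  0.0738]
scene knob 0.44 [0.6067 0.1039 0.0823]
scene disc 0.95 [ 0.6172 -0.045   0.0435]
scene disc 0.59 [0.6083 0.1053 0.0251]
top 0 0
top bar 0.7 [ 0.5611 -0.0334  0.0488]
top knob 0.6 [0.6093 0.1033 0.0817]
top disc 0.89 [ 0.6143 -0.0463  0.0426]
t 18.58 grasp [ 0.4886 -0.0171  0.0722] yaw_y -1.798 turn 0.001 shift [0.0236 0.     0.0004] w 0.0291 F [-29.6   6.7  29.9] q [-0.27  0.47  1.8  -0.    0.89  1.52]
```

The force jumped to 30 N, higher than the bar alone should give. I'm looking before going further.

```bash
python3 - <<'E'
from h import *
a,_=env.get_image("scene");b,_=env.get_image("wrist");W=cloud("wrist",_)
a=cv2.resize(a[190:275,230:365],(780,491)[:2] and (540,340),interpolation=cv2.INTER_CUBIC);b=cv2.resize(b,(400,250))
o=np.zeros((595,560,3),np.uint8);o[:340,:540]=a;o[342:592,:400]=b;save("c7",o)
goto(.5115,-.0225,.0715,-.2285-np.pi/2);s=env.state();print(s["moment"],R.from_quat(s["ee_rot"]).as_matrix()[:,2])
E
```

```text
t 18.73 grasp [ 0.4886 -0.0172  0.0722] yaw_y -1.798 turn 0.001 shift [ 0.0236 -0.      0.0004] w 0.029 F [-30.4   7.   29.8] q [-0.28  0.47  1.8  -0.    0.89  1.52]
[ 0.743586    4.2180121  -0.04334618] [-0.01219282  0.00285745 -0.99992158]
```

View pics/c7.png

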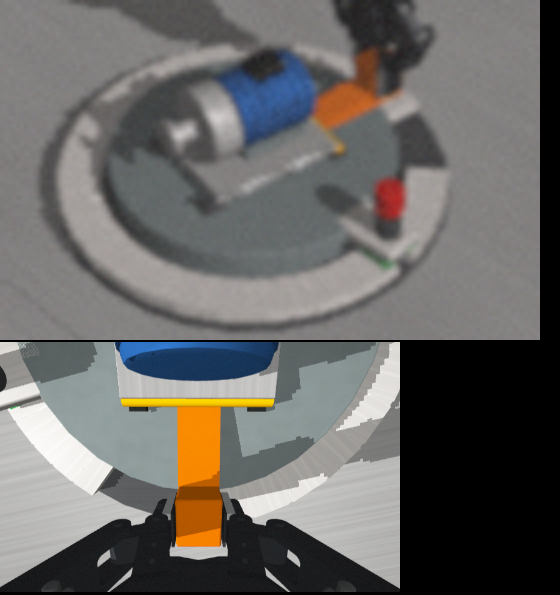

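The picture shows the wedge straight under the middle of the bar with nothing in the way. So the load is probably the nose pressed into the disc by arm compliance. I'll relieve the downward press and read the force.

>>> {"op": "carry_out", "data": {"series": [-0.003,0,-0.0005,0,0,0,-0.0005,0,0,0,-0.0005,0,0,0,0,0,0,0,0,0]}}

```text
clock: 19.15
tcp_pos: [0.4892, -0.0175, 0.2271]
ee_rot: [0.994, -0.114, -0.003, -0.001]
contact_force: [-5.4, 3.2, -2.4]
gripper_width: 0.0288
finger_force: 60.0
```

>>> {"op": "carry_out", "data": {"series": [0.001,0,0,0,0.001,0,0,0,0.001,0,0,0,0,0,0,0,0,0,0,0]}}

```text
clock: 19.57
tcp_pos: [0.4913, -0.0179, 0.227]
ee_rot: [0.994, -0.114, -0.005, -0.001]
contact_force: [-14.7, 3.8, 4.9]
gripper_width: 0.029
finger_force: 61.2
```

>>> {"op": "carry_out", "data": {"series": [0.0015,0,-0.0004,0,0.0015,0,-0.0003,0,0.0015,0,-0.0003,0,0.0015,0,-0.0003,0,0,0,0,0,0,0,0,0]}}

```text
clock: 20.07
tcp_pos: [0.4974, -0.0195, 0.2277]
ee_rot: [0.994, -0.114, -0.004, -0.001]
contact_force: [-7.8, 2.4, -5.7]
gripper_width: 0.029
finger_force: 59.8
```

```bash
python3 c.py
```

```text
scene 0 0
scene bar 0.97 [ 0.5665 -0.0304  0.0541]
scene bar 0.49 [ 0.6175 -0.0455 -0.0016]
scene bar 0.4 [ 0.6161 -0.0442  0.0456]
scene wedge_grip 0.43 [ 0.4948 -0.0164  0.071 ]
scene knob 0.58 [0.6092 0.1052 0.0806]
scene disc 0.79 [ 0.6136 -0.0474  0.0432]
top 0 0
top bar 0.83 [ 0.5632 -0.0324  0.0497]
top knob 0.45 [0.6112 0.0997 0.0808]
top disc 0.86 [ 0.616  -0.0482  0.0422]
t 20.57 grasp [ 0.4962 -0.0191  0.073 ] yaw_y -1.799 turn 0.001 shift [ 0.0157 -0.0002  0.0014] w 0.0288 F [-8.5  2.9 -5. ] q [-0.27  0.48  1.78 -0.    0.89  1.52]
```

>>> {"op": "carry_out", "data": {"series": [0.0015,0,0,0,0.0015,0,-0.0002,0,0.0015,0,0,0,0.0015,0,-0.0002,0,0.0015,0,0,0,0,0,0,0,0,0,0,0]}}

```text
clock: 21.2
tcp_pos: [0.5048, -0.0212, 0.2279]
ee_rot: [0.994, -0.114, -0.004, -0.001]
contact_force: [-5.7, 1.4, -8.4]
gripper_width: 0.0288
finger_force: 59.6
```

>>> {"op": "carry_out", "data": {"series": [0.0015,0,0,0,0.0015,0,-0.0002,0,0.0015,0,0,0,0.001,0,0,0,0,0,0,0,0,0,0,0]}}

```text
clock: 21.7
tcp_pos: [0.5102, -0.0225, 0.228]
ee_rot: [0.993, -0.114, -0.004, -0.001]
contact_force: [-5.7, 1.8, -7.3]
gripper_width: 0.0294
finger_force: 59.7
```

```bash
python3 c.py; python3 - <<'E'
from h import *
im,d=env.get_image("wrist");W=cloud("wrist",d);save("w8",im);h=cv2.cvtColor(im,cv2.COLOR_RGB2HSV)
y=(h[...,0]>20)&(h[...,0]<33)&(h[...,1]>100)&(d>0)
q=W[y];print(len(q),len(q) and (np.median(q,0),np.percentile(q[:,2],[5,50,95])))
E
```

```text
scene 0 0
scene bar 0.84 [ 0.5631 -0.032   0.0545]
scene wedge_grip 0.43 [ 0.5086 -0.0194  0.0734]
scene knob 0.54 [0.6091 0.105  0.0833]
scene disc 0.74 [ 0.6158 -0.0436  0.0456]
top 0 0
top bar 0.75 [ 0.5618 -0.0348  0.0501]
top wedge_grip 0.19 [ 0.6141 -0.0506 -0.0011]
top knob 0.5 [0.6124 0.1022 0.0812]
top disc 0.61 [ 0.6135 -0.0474  0.0411]
t 22.2 grasp [ 0.509  -0.0222  0.0733] yaw_y -1.799 turn 0.0 shift [ 0.0025 -0.0002  0.0018] w 0.0291 F [-5.7  1.3 -8. ] q [-0.27  0.5   1.74 -0.    0.91  1.53]
2485 (array([ 0.56049753, -0.03315633,  0.05949999]), array([0.0578898 , 0.05949999, 0.06070026]))
```

The bar's top has risen from 55.4 to 59.5 mm, a lift of about 4 mm. The wedge is gripped and near level, the knob is home, and forces are light. I'm handing it in.

```bash
python3 -c "
from plant import env
print(env.sign_off())"
```

```text
the job is handed in; nothing more can be done
None
```

The job is handed in: the plunger is home in the green-marked hole, and the wedge is gripped under the middle of the bar, holding it about 4 mm up; the hand-in returned no verdict.

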